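# Spring check on a test box hood

### The arm

A 6-joint arm with a two-finger parallel gripper is mounted at the origin on a cart in front of the work surface, level with it; the furniture and walls round the work are solid. World frame = base frame: x ahead of the robot, y to its left, z up, the work surface at z = 0. Lengths are in m, angles in rad, forces in N, time in s.
With the tool pointing down it reaches from about 0.375 to 0.975 m from the base axis. Payload 3.8 kg.
Tool frame: the origin (TCP) lies midway between the tips of the shut fingers; the grasp point (between the pads) lies 19 mm behind it; x points along the fingers, z is the direction in which the jaws open and shut, and the axes are right-handed (so a half turn about x gives the same grasp; the last joint's range is limited). The gripper opens to 85 mm and grips with 20 to 120 N. Pads are 22 mm wide; open, the fingers measure 114 mm over their backs; the gripper's body (76 mm by 85 mm) begins 54 mm behind the grasp point. The pads swing forward as they close: fully open they stand 13 mm farther back than shut.
Start: joints at [-1.351, 0.264, 1.604, -0, 1.274, -0.037], TCP at [0.171, -0.653, 0.231] pointing down, gripper open.
Joint ranges: [-2.63, 2.63], [-0.94, 2.18], [0.31, 2.57], [-1.31, 4.45], [0, 2.66], [-2.55, 2.55]. Speed limits (rad/s): [2.57, 2.57, 3.14, 3.14, 3.14, 3.14].

### API

Orientations are given as a rotation vector (axis times angle).
In Python, from workcell import * gives the robot as it stands. The module is installed in compiled form; this text tells all that it offers.
- The arm moves only by the tool carry_out, never from a script. Its arguments are lists of equal length, an entry for each row: "offset": the shift along the tool's x, y, z in cm, a list of three; "delta_rot": the turn, a rotation vector about the tool's x, y, z in degrees, a list of three. A call has exactly 5 rows; each row shifts and turns the commanded pose from where the row before left it, along the tool's axes as they then stand; what a row does not reach is not made up. A row lasts 1/12 s, in which the tool goes at most 41.7 mm and 7.16 degrees, less where a joint would pass 70% of its speed; a pose out of reach is approached as far as the arm can. A call is refused whole if a number of a shift passes 4.17 or a number of a turn 7.16, either way. A call with a gripper value outside its range is refused whole. "fingers" is the opening, from -1 (shut) to 1 (fully open), set as the call begins (left out, the last holds). The fingers move at their own pace and stop on an object; "newtons" is the grip in N (left out, the last holds). Time passes only in rows, so rows that do not move let the fingers close, or fill a call up. It gives the time, the measured TCP pose, the force and the opening at its end, in the units of the state.
- read_state(): the state, without advancing time (a new reading comes with each control period).
- read_camera(name): name is "scene" or "top" or "wrist"; returns (picture, depth): 384x512x3 uint8, red, green, blue; 384x512 float32, m along the optical axis (not along the pixel's ray), 0 where there is no reading.
- get_calibration(name): a dict with "fx", "fy", "cx", "cy" (pixels), "R" (3x3) and "t" (3): a world point X has camera coordinates R X + t; the wrist camera has in their place "mount" (4x4, takes a point from camera to tool coordinates, whose origin is the TCP and whose axes are the tool frame's). Camera axes: x right, y down, z forward; pixel columns grow to the right and rows downward; lengths in m; the calibration is good to about 2 mm. A picture is of the moment at which its call begins: read the wrist's pose just before it. get_calibration takes no time and is no camera call.
- finish_job(): hands the job in, once; it reports no verdict.
The state is a dict: "time": time; "q": joint angles; "joint_vel": joint speeds; "joint_torque": joint torques, N m; "tool_pos": TCP position; "tcp_rot": TCP orientation; "wrist_force": force on the tool from outside, world axes, zero at the start; "torque": the same for the moment, N m; "width": opening from 0.0 (shut) to 1.0 (fully open).
Only numpy, scipy, OpenCV 4.12 (cv2) and the standard library are available. Lean on these libraries where they do the work, as an engineer would, in place of code of your own. Each camera call takes 0.05 s, during which the arm holds its last target. There are 200 camera calls.

### The job

The counterbalance springs of the low grey test box with the clear-paned hood have just been refitted and need checking. Take the hood by the steel bar at its front and raise it past its balance point (about 57 degrees up, where it lines up with the steel index arm standing beside the hinge), far enough, about 10 degrees beyond, that the springs want to carry it on open; then ease it back and hold it just below the balance point, 3 to 12 degrees short of it, so that it pulls gently shut against the fingers. Finish still holding it there, never let it fly open to its stop or slam, and leave the other things on the bench where they are.

Things in the scene. Friction and masses are not known exactly. Their poses are not given: they have to be found in the camera images.
- test_box: low grey open-topped test box fixed to the bench, 150 mm deep (its x), 180 mm wide (its y), 50 mm high; origin at the centre of its underside, front (-x) towards the robot. A board sits in it. Not the black fixture whose cover stands open at the left of the bench.
- hood (a joint): hood angle, rad: 0 closed (level), grows as the front rises; stop at 1.75. Balance point 1.00: below it its weight pulls it shut, above it coil springs on the hinge carry it open, with 0.55 N m at most, fading to nothing at the balance point (under 3 N at the bar). Little friction or damping: let go, it moves away by itself.
- hood_hinge (a point): mid-point of the hinge line, which runs level along the test box's y at its far edge, 56 mm above the bench; does not move. Axes as the test box's. A flat steel index arm, 95 mm long, stands fixed beside the hinge at the box's right (-y) side, leaning forward at 1.00 rad above level: the balance point.
- hood_bar (a point): middle of the round steel bar at the hood's front, diameter 10, 110 mm long, parallel to the hinge. Closed, it is 206 mm in front of the hinge line, 12 mm above it (68 mm above the bench); the hood's top is 14 mm higher. 43 mm gap between bar and hood: open the fingers about 40 mm to go in from above. The bar can turn between the pads, so the fingers may keep pointing down.
- loose_module_mid (a point): loose thumb-stick unit, 33x37x16 mm, standing to the left of the test box. Bystander. Point at its centre.
- loose_block_mid (a point): loose upright steel block, 12x30x35 mm, standing to the right of the test box. Bystander. Point at its centre.
- loose_puck_mid (a point): loose white round puck, diameter 54 mm, 14 mm high, lying to the left of the test box's front corner. Bystander. Point at its centre.
- loose_part_mid (a point): loose small pale block with a hole in its top, 18x26x12 mm, on the bench in front of the test box, beside and below the hood's bar. Bystander. Point at its centre.

How it is judged:
By the outcome, as a careful person would: the job done as asked, in the order asked, and still so for the second after the job is handed in, while the arm keeps its last pose, push and grip.
It also fails if it takes over 45 s, if anything falls off the work surface, if the arm or the gripper's body presses on something with over 40 N, if the wrist force passes 120 N, or if a joint passes its speed limit or range.

## Working session

There is one attempt and no reset: what is moved stays moved. The work goes in short steps, Python scripts to look and compute and a tool call to move; the robot and the scene stay as the last step left them, time stands still between calls to the robot, and variables do not carry over. Pictures are saved under pics/ and viewed, about 8 in all and at most 12, crops included, and the job is handed in when it is done.

Besides the shell and the picture viewer there is one more tool, called after "Request:" by a JSON object that holds its "fn" and its "kwargs". carry_out: Moves the arm, as the interface text tells. Its arguments: {"type":"object","properties":{"offset":{"type":"array"},"delta_rot":{"type":"array"},"fingers":{"type":"number"},"newtons":{"type":"number"}},"required":["offset","delta_rot"]}

```bash
mkdir -p pics; cat > h.py <<'E'
from workcell import *
import numpy as np, cv2
from scipy.spatial.transform import Rotation as R
def snap(n,f):
    p,d=read_camera(n); cv2.imwrite(f'pics/{f}.png',p[:,:,::-1]); np.save(f'pics/{f}.npy',d); return p,d
def px(n,f,u,v,w=1):
    d=np.load(f'pics/{f}.npy'); c=get_calibration(n)
    z=d[v-w:v+w+1,u-w:u+w+1]; z=np.median(z[z>0])
    return c['R'].T@(np.array([(u-c['cx'])/c['fx']*z,(v-c['cy'])/c['fy']*z,z])-c['t'])
E
python3 - <<'E'
from h import *
for n in('scene','top'):
    p,d=snap(n,n+'0')
    c=get_calibration(n); print(n,c['fx'],c['t'],-c['R'].T@c['t'])
a=cv2.imread('pics/scene0.png');b=cv2.imread('pics/top0.png')
cv2.imwrite('pics/s0b.png',cv2.resize(a,(800,600)));cv2.imwrite('pics/t0b.png',cv2.resize(b,(800,600)))
s=read_state();print(s)
E
```

```text
scene 411.2449047661249 [0.50857178 0.25723135 0.72374107] [0.03554763 0.59693906 0.70072426]
top 374.7813891662716 [0.21873053 0.57478648 0.81245571] [0.41169093 0.22674441 0.90410419]
{'time': 0.1, 'q': array([-1.35092904e+00,  2.64716374e-01,  1.60525847e+00, -7.38997040e-06,
        1.27369388e+00, -3.69292993e-02]), 'joint_vel': array([ 0.00131924, -0.00089429, -0.00182784, -0.00051166, -0.00057436,
        0.00074313]), 'joint_torque': array([ 4.40615040e-04, -5.16707218e+01, -3.68590522e+01, -1.34789884e-04,
        6.27865884e-03, -2.00337632e-05]), 'tool_pos': array([ 0.17126966, -0.65221903,  0.23004918]), 'tcp_rot': array([ 1.0193125 ,  1.3214441 , -1.01710793]), 'wrist_force': array([ 0.23971703,  0.4057323 , -0.21119035]), 'torque': array([-0.02708556,  0.02087877,  0.01593301]), 'width': 0.9983117235438106}
```

View pics/s0b.png

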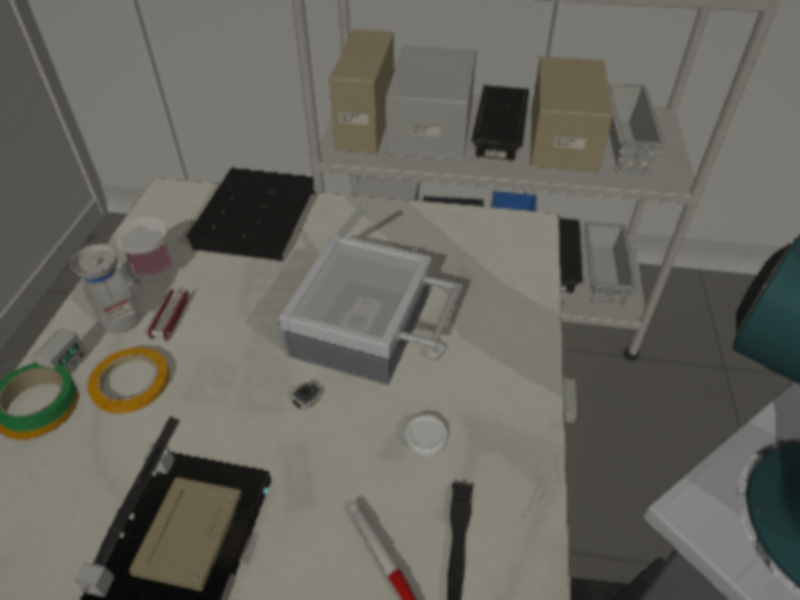

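View pics/t0b.png

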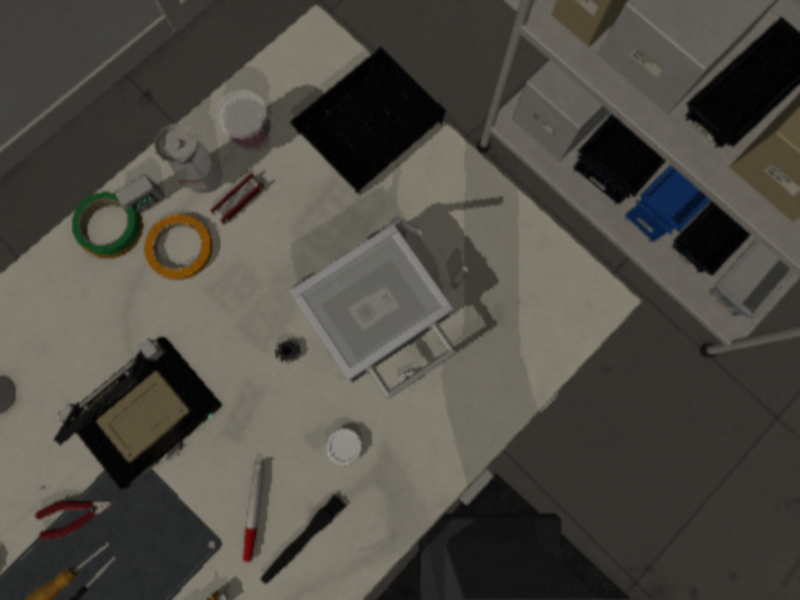

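The scene view shows the closed hood, with the bar at about (440,320) on its robot side. In the top view the bar runs from (390,390) to (452,350), the hinge edge from (295,292) to (395,228), and the pale part lies just inside the bar at about (408,372). The module is at (288,349), the puck at (344,446) and the block at about (460,275).

```bash
python3 - <<'E'
from h import *
S=.64
for k,(u,v) in dict(barL=(391,390),barM=(422,371),barR=(452,351),c1=(297,293),c2=(394,230),c3=(448,303),c4=(352,375),module=(288,349),puck=(344,446),block=(460,275),part=(408,372),top=(320,330)).items():
    print(k,px('top','top0',round(u*S),round(v*S),1 if 'bar' not in k else 0).round(3))
a=cv2.imread('pics/top0.png')[130:270,180:330]
cv2.imwrite('pics/tc.png',cv2.resize(a,None,fx=5,fy=5,interpolation=cv2.INTER_CUBIC))
E
```

```text
barL [0.45  0.242 0.074]
barM [0.479 0.198 0.073]
barR [0.506 0.155 0.07 ]
c1 [0.588 0.377 0.083]
c2 [0.684 0.238 0.082]
c3 [0.574 0.16  0.082]
c4 [0.472 0.297 0.081]
module [0.517 0.4   0.016]
puck [0.373 0.312 0.013]
block [0.627 0.138 0.036]
part [0.481 0.217 0.012]
top [0.536 0.342 0.083]
```

View pics/tc.png

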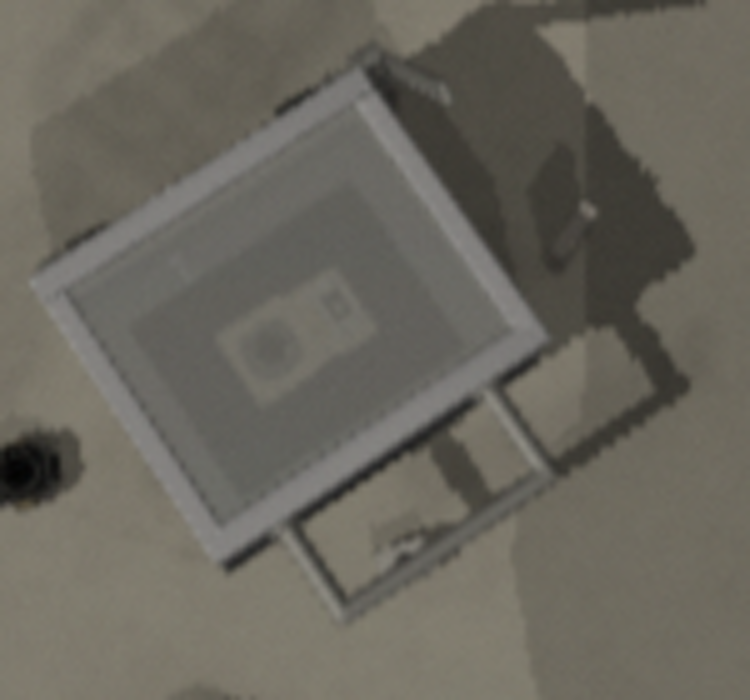

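```bash
cat >> h.py <<'E'
def plan(wps,s=None):
    """wps: list of (pos, Rotation, rows); prints tool-axis rows from the measured pose"""
    s=s or read_state(); p=np.array(s['tool_pos']); r=R.from_rotvec(s['tcp_rot'])
    for P,Q,n in wps:
        dr=(r.inv()*Q).as_rotvec()/n; dp=(np.array(P)-p)/n
        for i in range(n):
            # shift along the axes as they stand at row start
            o=r.inv().apply(dp)*100
            print([round(float(x),2) for x in o],[round(float(x),1) for x in np.degrees(dr)])
            p=p+dp; r=r*R.from_rotvec(dr)
        print('--',p.round(3))
def down(deg):  # tool x down, tool z at yaw deg
    a=np.radians(deg); z=np.array([np.cos(a),np.sin(a),0]); x=np.array([0,0,-1.]); return R.from_matrix(np.c_[x,np.cross(z,x),z])
E
python3 - <<'E'
from h import *
d=np.load('pics/top0.npy'); c=get_calibration('top')
v,u=np.mgrid[130:270,180:330]; z=d[130:270,180:330]
X=np.stack([(u-c['cx'])/c['fx']*z,(v-c['cy'])/c['fy']*z,z],-1)-c['t']; X=X@c['R']
m=(X[...,2]>.074)&(X[...,2]<.095)&(z>0)&(X[...,0]>.44)
# largest component w/o bar
n,l,st,_=cv2.connectedComponentsWithStats(cv2.morphologyEx(m.astype(np.uint8),cv2.MORPH_OPEN,np.ones((5,5))))
k=1+st[1:,4].argmax(); P=X[l==k]; print(len(P),np.median(P[:,2]))
print('hood',cv2.minAreaRect((P[:,:2]*1000).astype(np.float32)))
b=(X[...,2]>.06)&(X[...,2]<.08)&(z>0)&(l!=k)
a=np.radians(35);xb=np.array([np.cos(a),np.sin(a)]);yb=np.array([-xb[1],xb[0]])
q=X[b]; s=q[:,:2]@xb; t=q[:,:2]@yb
cen=np.array([.5795,.268]); g=(s<cen@xb-.12)&(s>cen@xb-.14)&(abs(t-cen@yb)<.06)
Q=q[g]; tt=t[g]; print(len(Q),np.polyfit(tt,s[g],1),tt.min(),tt.max(),Q.mean(0), np.median(s[g]),'hoodc',cen@xb,cen@yb)
s=read_state(); r=R.from_rotvec(s['tcp_rot']).as_matrix(); print(r.round(3)); print(np.degrees(np.arctan2(r[1,2],r[0,2])))
E
```

```text
5393 0.08032350550129726
hood ((580.52734375, 270.2032470703125), (159.07357788085938, 179.81198120117188), 34.22311782836914)
170 [0.00680213 0.50553348] -0.16912611547296688 -0.054001341227697654 [0.47805629 0.19730045 0.07235352] 0.5047526277582552 hoodc 0.6284170946075511 -0.11285479699598139
[[-0.     0.967  0.254]
 [ 0.002  0.254 -0.967]
 [-1.     0.    -0.002]]
-75.2865111047458
```

```bash
python3 - <<'E'
from h import *
plan([((.45,-.25,.2),down(-20),15),((.478,.197,.15),down(34.7),15)])
E
```

```text
[0.2, 2.48, -2.12] [-3.7, -0.0, -0.0]
[0.2, 2.61, -1.96] [-3.7, -0.0, -0.0]
[0.2, 2.73, -1.79] [-3.7, -0.0, -0.0]
[0.2, 2.84, -1.61] [-3.7, -0.0, -0.0]
[0.2, 2.94, -1.42] [-3.7, -0.0, -0.0]
[0.2, 3.02, -1.23] [-3.7, -0.0, -0.0]
[0.2, 3.09, -1.03] [-3.7, -0.0, -0.0]
[0.2, 3.15, -0.83] [-3.7, -0.0, -0.0]
[0.2, 3.2, -0.63] [-3.7, -0.0, -0.0]
[0.2, 3.24, -0.42] [-3.7, -0.0, -0.0]
[0.2, 3.26, -0.21] [-3.7, -0.0, -0.0]
[0.2, 3.26, -0.0] [-3.7, -0.0, -0.0]
[0.2, 3.26, 0.21] [-3.7, -0.0, -0.0]
[0.2, 3.24, 0.42] [-3.7, -0.0, -0.0]
[0.2, 3.2, 0.62] [-3.7, -0.0, -0.0]
-- [ 0.45 -0.25  0.2 ]
[0.33, 2.86, -0.84] [-3.6, -0.0, -0.0]
[0.33, 2.91, -0.66] [-3.6, -0.0, -0.0]
[0.33, 2.95, -0.47] [-3.6, -0.0, -0.0]
[0.33, 2.97, -0.28] [-3.6, -0.0, -0.0]
[0.33, 2.98, -0.1] [-3.6, -0.0, -0.0]
[0.33, 2.98, 0.09] [-3.6, -0.0, -0.0]
[0.33, 2.97, 0.28] [-3.6, -0.0, -0.0]
[0.33, 2.95, 0.47] [-3.6, -0.0, -0.0]
[0.33, 2.91, 0.66] [-3.6, -0.0, -0.0]
[0.33, 2.86, 0.84] [-3.6, -0.0, -0.0]
[0.33, 2.8, 1.02] [-3.6, -0.0, -0.0]
[0.33, 2.73, 1.2] [-3.6, -0.0, -0.0]
[0.33, 2.65, 1.37] [-3.6, -0.0, -0.0]
[0.33, 2.56, 1.54] [-3.6, -0.0, -0.0]
[0.33, 2.46, 1.7] [-3.6, -0.0, -0.0]
-- [0.478 0.197 0.15 ]
```

Request:
{"fn": "carry_out", "kwargs": {"offset": [[0.2, 2.5, -2.1], [0.2, 2.6, -2.0], [0.2, 2.7, -1.8], [0.2, 2.8, -1.6], [0.2, 2.9, -1.4]], "delta_rot": [[-3.7, 0, 0], [-3.7, 0, 0], [-3.7, 0, 0], [-3.7, 0, 0], [-3.7, 0, 0]], "fingers": -0.06, "newtons": 30}}

```text
time: 0.52
tool_pos: [0.2638, -0.5174, 0.2204]
tcp_rot: [0.771, 1.431, -0.77]
wrist_force: [0.6, -0.3, 1.0]
width: 0.467
```

Request:
{"fn": "carry_out", "kwargs": {"offset": [[0.2, 3.0, -1.2], [0.2, 3.1, -1.0], [0.2, 3.1, -0.8], [0.2, 3.2, -0.6], [0.2, 3.2, -0.4]], "delta_rot": [[-3.7, 0, 0], [-3.7, 0, 0], [-3.7, 0, 0], [-3.7, 0, 0], [-3.7, 0, 0]]}}

```text
time: 0.93
tool_pos: [0.3566, -0.385, 0.2107]
tcp_rot: [0.521, 1.508, -0.52]
wrist_force: [0.1, -0.5, 1.2]
width: 0.468
```

Request:
{"fn": "carry_out", "kwargs": {"offset": [[0.2, 3.3, -0.2], [0.2, 3.3, 0], [0.2, 3.3, 0.2], [0.2, 3.2, 0.4], [0.2, 3.2, 0.6]], "delta_rot": [[-3.7, 0, 0], [-3.7, 0, 0], [-3.7, 0, 0], [-3.7, 0, 0], [-3.7, 0, 0]]}}

```text
time: 1.35
tool_pos: [0.4493, -0.2498, 0.2008]
tcp_rot: [0.269, 1.555, -0.268]
wrist_force: [0.8, -0.0, -0.4]
width: 0.472
```

Request:
{"fn": "carry_out", "kwargs": {"offset": [[0.3, 2.9, -0.8], [0.3, 2.9, -0.7], [0.3, 2.9, -0.5], [0.3, 3.0, -0.3], [0.3, 3.0, -0.1]], "delta_rot": [[-3.6, 0, 0], [-3.6, 0, 0], [-3.6, 0, 0], [-3.6, 0, 0], [-3.6, 0, 0]]}}

```text
time: 1.77
tool_pos: [0.457, -0.1007, 0.1857]
tcp_rot: [0.022, 1.571, -0.022]
wrist_force: [0.6, -0.4, 0.4]
width: 0.47
```

Request:
{"fn": "carry_out", "kwargs": {"offset": [[0.3, 3.0, 0.1], [0.3, 3.0, 0.3], [0.3, 2.9, 0.5], [0.3, 2.9, 0.7], [0.3, 2.9, 0.8]], "delta_rot": [[-3.6, 0, 0], [-3.6, 0, 0], [-3.6, 0, 0], [-3.6, 0, 0], [-3.6, 0, 0]]}}

```text
time: 2.18
tool_pos: [0.4672, 0.0484, 0.1709]
tcp_rot: [-0.225, 1.559, 0.225]
wrist_force: [0.8, -0.4, -0.5]
width: 0.472
```

Request:
{"fn": "carry_out", "kwargs": {"offset": [[0.3, 2.8, 1.0], [0.3, 2.7, 1.2], [0.3, 2.6, 1.4], [0.3, 2.5, 1.5], [0.3, 2.4, 1.7]], "delta_rot": [[-3.6, 0, 0], [-3.6, 0, 0], [-3.6, 0, 0], [-3.6, 0, 0], [-3.6, 0, 0]]}}

```text
time: 2.6
tool_pos: [0.4779, 0.1953, 0.1557]
tcp_rot: [-0.47, 1.52, 0.47]
wrist_force: [0.4, 0.5, -0.7]
width: 0.465
```

```bash
python3 - <<'E'
from h import *
s=read_state(); print(s); r=R.from_rotvec(s['tcp_rot']).as_matrix(); print(np.degrees(np.arctan2(r[1,2],r[0,2])))
s=read_state(); snap('wrist','w1'); c=get_calibration('wrist'); print(c)
# expected bar ends in the picture
T=np.eye(4);T[:3,:3]=R.from_rotvec(s['tcp_rot']).as_matrix();T[:3,3]=s['tool_pos'];C=np.linalg.inv(T@c['mount'])
a=np.radians(34.7);yb=np.array([-np.sin(a),np.cos(a),0])
im=cv2.imread('pics/w1.png')
for k in(-.055,0,.055):
    q=C@np.r_[np.array([.478,.197,.068])+k*yb,1]; uv=(c['fx']*q[0]/q[2]+c['cx'],c['fy']*q[1]/q[2]+c['cy']);print(uv,q[2]);cv2.circle(im,tuple(int(x) for x in uv),3,(0,0,255),1)
cv2.imwrite('pics/w1b.png',cv2.resize(im,(800,600)))
E
```

```text
{'time': 2.6, 'q': array([ 3.39734626e-01,  2.54620627e-02,  2.02032652e+00, -9.03599051e-05,
        1.09653768e+00, -2.60712669e-01]), 'joint_vel': array([ 0.6360486 ,  0.3343441 , -0.26984486, -0.0038423 , -0.07296109,
       -0.11626755]), 'joint_torque': array([ -2.41817482, -37.54079103, -32.8360641 ,   0.11227664,
         0.19001118,   0.14180173]), 'tool_pos': array([0.47789761, 0.19528717, 0.15574799]), 'tcp_rot': array([-0.4704671 ,  1.51987693,  0.47029328]), 'wrist_force': array([ 0.44974095,  0.49996329, -0.67560501]), 'torque': array([ 0.01392587, -0.04913219,  0.02825129]), 'width': 0.4646641447463518}
34.40546418374375
{'fx': 267.9004612606973, 'fy': 267.9004612606973, 'cx': 252.04518184814336, 'cy': 191.97407767908848, 'mount': array([[-1.27844424e-03, -2.76795202e-01,  9.60928083e-01,
        -1.42024307e-01],
       [-1.27843753e-05, -9.60928864e-01, -2.76795444e-01,
         6.99207894e-02],
       [ 9.99999183e-01, -3.66152408e-04,  1.22495532e-03,
         1.53945145e-04],
       [ 0.00000000e+00,  0.00000000e+00,  0.00000000e+00,
         1.00000000e+00]])}
(np.float64(253.04635665433594), np.float64(249.91322022618482)) 0.2549943353851008
(np.float64(252.79320830573175), np.float64(194.53924720326998)) 0.2397765298787769
(np.float64(252.5057494457539), np.float64(131.66015182155968)) 0.224558724372453
```

View pics/w1b.png

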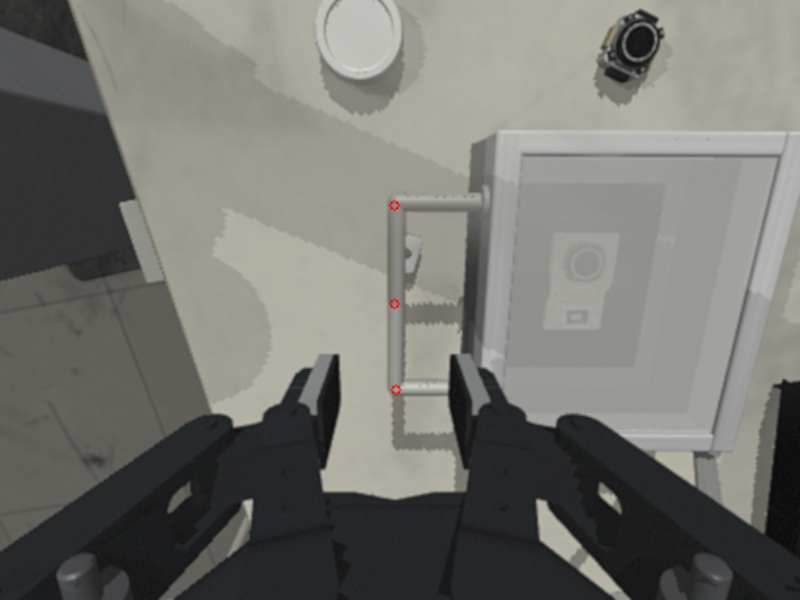

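The marks fall on the bar to within about 2 px (bar at column ~397, marks at 394). The pads straddle the bar, and the loose part is at (413,250), well below the tips.

Request:
{"fn": "carry_out", "kwargs": {"offset": [[0.5, 0, 0], [0, 0, 0], [0, 0, 0], [0, 0, 0], [0, 0, 0]], "delta_rot": [[0, 0, 0], [0, 0, 0], [0, 0, 0], [0, 0, 0], [0, 0, 0]]}}

```text
time: 3.07
tool_pos: [0.4785, 0.1928, 0.1514]
tcp_rot: [-0.466, 1.52, 0.466]
wrist_force: [-0.4, 0.1, 0.3]
width: 0.469
```

```bash
python3 - <<'E'
from h import *
plan([((.479,.198,.050),down(34.7),5)])
E
```

```text
[2.03, 0.08, 0.07] [-0.1, -0.0, 0.0]
[2.03, 0.08, 0.07] [-0.1, -0.0, 0.0]
[2.03, 0.08, 0.07] [-0.1, -0.0, 0.0]
[2.03, 0.08, 0.07] [-0.1, -0.0, 0.0]
[2.03, 0.08, 0.07] [-0.1, -0.0, 0.0]
-- [0.479 0.198 0.05 ]
```

Request:
{"fn": "carry_out", "kwargs": {"offset": [[2.0, 0.1, 0.1], [2.0, 0.1, 0.1], [2.0, 0.1, 0.1], [2.0, 0.1, 0.0], [2.0, 0.0, 0.0]], "delta_rot": [[-0.3, 0, 0], [0, 0, 0], [0, 0, 0], [0, 0, 0], [0, 0, 0]]}}

```text
time: 3.48
tool_pos: [0.4791, 0.1983, 0.051]
tcp_rot: [-0.47, 1.518, 0.471]
wrist_force: [-0.7, -0.1, -0.1]
width: 0.471
```

Request:
{"fn": "carry_out", "kwargs": {"offset": [[0, 0, 0], [0, 0, 0], [0, 0, 0], [0, 0, 0], [0, 0, 0]], "delta_rot": [[0, 0, 0], [0, 0, 0], [0, 0, 0], [0, 0, 0], [0, 0, 0]]}}

```text
time: 3.9
tool_pos: [0.4801, 0.1993, 0.053]
tcp_rot: [-0.471, 1.516, 0.471]
wrist_force: [-0.1, 0.1, 0.3]
width: 0.471
```

```bash
python3 - <<'E'
from h import *
s=read_state();print(s['tool_pos'],s['wrist_force'],s['width'])
snap('wrist','w2'); cv2.imwrite('pics/w2b.png',cv2.resize(cv2.imread('pics/w2.png'),(640,480)))
E
```

```text
[0.48011281 0.19926234 0.05301111] [-0.08257559  0.14041385  0.26741314] 0.4714961729806285
```

View pics/w2b.png

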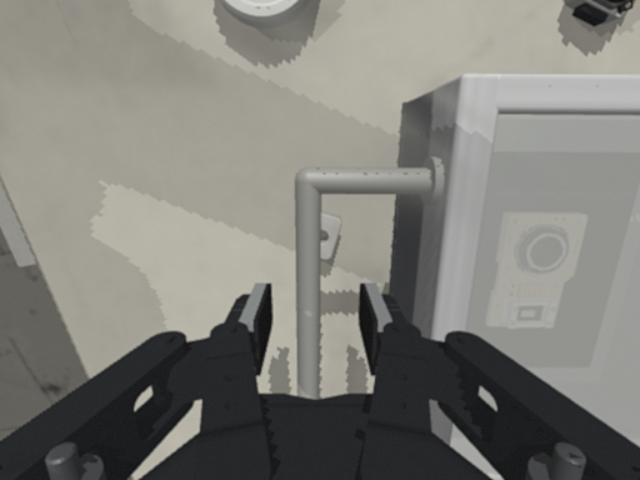

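The pads straddle the bar, which sits about 5 px left of centre (roughly 2 mm). I'll correct that and close.

Request:
{"fn": "carry_out", "kwargs": {"offset": [[0.3, 0, -0.2], [0, 0, 0], [0, 0, 0], [0, 0, 0], [0, 0, 0]], "delta_rot": [[0, 0, 0], [0, 0, 0], [0, 0, 0], [0, 0, 0], [0, 0, 0]]}}

```text
time: 4.37
tool_pos: [0.477, 0.1978, 0.0483]
tcp_rot: [-0.472, 1.519, 0.472]
wrist_force: [0.0, -0.8, 0.2]
width: 0.471
```

Request:
{"fn": "carry_out", "kwargs": {"offset": [[0, 0, 0], [0, 0, 0], [0, 0, 0], [0, 0, 0], [0, 0, 0]], "delta_rot": [[0, 0, 0], [0, 0, 0], [0, 0, 0], [0, 0, 0], [0, 0, 0]], "fingers": -1, "newtons": 40}}

```text
time: 4.78
tool_pos: [0.4772, 0.1979, 0.0483]
tcp_rot: [-0.472, 1.519, 0.472]
wrist_force: [1.1, 0.2, -0.3]
width: 0.106
```

Request:
{"fn": "carry_out", "kwargs": {"offset": [[0, 0, 0], [0, 0, 0], [0, 0, 0], [0, 0, 0], [0, 0, 0]], "delta_rot": [[0, 0, 0], [0, 0, 0], [0, 0, 0], [0, 0, 0], [0, 0, 0]]}}

```text
time: 5.2
tool_pos: [0.4772, 0.1979, 0.0484]
tcp_rot: [-0.472, 1.518, 0.472]
wrist_force: [1.3, 1.3, 0.3]
width: 0.102
```

```bash
cat >> h.py <<'E'
r0=np.hypot(.206,.012); f0=np.arctan2(.012,.206)
P0=np.array([.4772,.1979,.0484]); A=np.radians(34.6); XB=np.array([np.cos(A),np.sin(A),0])
H=P0+.206*XB; H[2]=P0[2]-.012   # hinge, as seen by the TCP (shifted down by the 19 mm)
def tgt(deg):
    f=np.radians(deg)+f0; return H-r0*np.cos(f)*XB+np.array([0,0,r0*np.sin(f)])
def ang(p):
    d=np.array(p)-H; s=-d@XB; return np.degrees(np.arctan2(d[2],s)-f0), np.hypot(s,d[2])-r0, d@[-XB[1],XB[0],0]
def arc(degs):
    plan([(tgt(d),R.from_rotvec(read_state()['tcp_rot']),1) for d in degs])
E
python3 - <<'E'
from h import *
arc(np.linspace(0,34,21)[1:])
E
```

```text
[-0.61, 0.0, 0.04] [0.0, 0.0, 0.0]
-- [0.478 0.198 0.055]
[-0.61, 0.0, 0.06] [0.0, 0.0, 0.0]
-- [0.478 0.199 0.061]
[-0.61, 0.0, 0.08] [0.0, 0.0, 0.0]
-- [0.479 0.199 0.067]
[-0.6, 0.0, 0.1] [0.0, 0.0, 0.0]
-- [0.48  0.2   0.073]
[-0.6, 0.0, 0.12] [0.0, 0.0, 0.0]
-- [0.481 0.2   0.079]
[-0.6, 0.0, 0.13] [0.0, 0.0, 0.0]
-- [0.482 0.201 0.085]
[-0.59, 0.0, 0.15] [0.0, 0.0, 0.0]
-- [0.483 0.202 0.091]
[-0.59, 0.0, 0.17] [0.0, 0.0, 0.0]
-- [0.484 0.203 0.097]
[-0.58, 0.0, 0.19] [0.0, 0.0, 0.0]
-- [0.486 0.204 0.102]
[-0.58, 0.0, 0.2] [0.0, 0.0, 0.0]
-- [0.487 0.205 0.108]
[-0.57, 0.0, 0.22] [0.0, 0.0, 0.0]
-- [0.489 0.206 0.114]
[-0.56, 0.0, 0.24] [0.0, 0.0, 0.0]
-- [0.491 0.208 0.119]
[-0.56, 0.0, 0.25] [0.0, 0.0, 0.0]
-- [0.493 0.209 0.125]
[-0.55, 0.0, 0.27] [0.0, 0.0, 0.0]
-- [0.496 0.211 0.131]
[-0.54, 0.0, 0.29] [0.0, 0.0, 0.0]
-- [0.498 0.212 0.136]
[-0.53, 0.0, 0.3] [0.0, 0.0, 0.0]
-- [0.5   0.214 0.141]
[-0.52, 0.0, 0.32] [0.0, 0.0, 0.0]
-- [0.503 0.216 0.146]
[-0.51, 0.0, 0.33] [0.0, 0.0, 0.0]
-- [0.506 0.218 0.152]
[-0.5, 0.0, 0.35] [0.0, 0.0, 0.0]
-- [0.509 0.22  0.157]
[-0.49, 0.0, 0.36] [0.0, 0.0, 0.0]
-- [0.512 0.222 0.162]
```

Request:
{"fn": "carry_out", "kwargs": {"offset": [[-0.61, 0, 0.04], [-0.61, 0, 0.06], [-0.61, 0, 0.08], [-0.6, 0, 0.1], [-0.6, 0, 0.12]], "delta_rot": [[0, 0, 0], [0, 0, 0], [0, 0, 0], [0, 0, 0], [0, 0, 0]]}}

```text
time: 5.62
tool_pos: [0.4805, 0.2001, 0.0793]
tcp_rot: [-0.472, 1.519, 0.472]
wrist_force: [2.4, 1.1, -3.3]
width: 0.099
```

Request:
{"fn": "carry_out", "kwargs": {"offset": [[-0.6, 0, 0.13], [-0.59, 0, 0.15], [-0.59, 0, 0.17], [-0.58, 0, 0.19], [-0.58, 0, 0.2]], "delta_rot": [[0, 0, 0], [0, 0, 0], [0, 0, 0], [0, 0, 0], [0, 0, 0]]}}

```text
time: 6.03
tool_pos: [0.4871, 0.2047, 0.1084]
tcp_rot: [-0.472, 1.52, 0.472]
wrist_force: [2.7, 1.3, -4.1]
width: 0.101
```

```bash
python3 - <<'E'
from h import *
s=read_state();print(s['tool_pos'],s['wrist_force'],s['width'],ang(s['tool_pos']),s['joint_vel'])
arc(np.linspace(17,34,11)[1:])
E
```

```text
[0.48712059 0.20467048 0.10836869] [ 2.74954309  1.25107259 -4.10108418] 0.10081812077690883 (np.float64(17.020642910168508), np.float64(0.0005599172769887306), np.float64(-6.031643947627343e-05)) [ 0.01199243 -0.03649841 -0.10370501 -0.00057829  0.14135008  0.01226602]
[-0.54, 0.01, 0.27] [0.0, 0.0, 0.0]
-- [0.489 0.206 0.114]
[-0.56, 0.0, 0.24] [0.0, 0.0, 0.0]
-- [0.491 0.208 0.119]
[-0.56, 0.0, 0.25] [0.0, 0.0, 0.0]
-- [0.493 0.209 0.125]
[-0.55, 0.0, 0.27] [0.0, 0.0, 0.0]
-- [0.496 0.211 0.131]
[-0.54, 0.0, 0.29] [0.0, 0.0, 0.0]
-- [0.498 0.212 0.136]
[-0.53, 0.0, 0.3] [0.0, 0.0, 0.0]
-- [0.5   0.214 0.141]
[-0.52, 0.0, 0.32] [0.0, 0.0, 0.0]
-- [0.503 0.216 0.146]
[-0.51, 0.0, 0.33] [0.0, 0.0, 0.0]
-- [0.506 0.218 0.152]
[-0.5, 0.0, 0.35] [0.0, 0.0, 0.0]
-- [0.509 0.22  0.157]
[-0.49, 0.0, 0.36] [0.0, 0.0, 0.0]
-- [0.512 0.222 0.162]
```

Request:
{"fn": "carry_out", "kwargs": {"offset": [[-0.56, 0, 0.24], [-0.56, 0, 0.24], [-0.56, 0, 0.25], [-0.55, 0, 0.27], [-0.54, 0, 0.29]], "delta_rot": [[0, 0, 0], [0, 0, 0], [0, 0, 0], [0, 0, 0], [0, 0, 0]]}}

```text
time: 6.45
tool_pos: [0.497, 0.2114, 0.1358]
tcp_rot: [-0.473, 1.522, 0.471]
wrist_force: [-1.0, -3.4, -0.6]
width: 0.101
```

Request:
{"fn": "carry_out", "kwargs": {"offset": [[-0.53, 0, 0.3], [-0.52, 0, 0.32], [-0.51, 0, 0.33], [-0.5, 0, 0.35], [-0.49, 0, 0.36]], "delta_rot": [[0, 0, 0], [0, 0, 0], [0, 0, 0], [0, 0, 0], [0, 0, 0]]}}

```text
time: 6.87
tool_pos: [0.5102, 0.2203, 0.1615]
tcp_rot: [-0.474, 1.523, 0.471]
wrist_force: [-6.3, -7.2, 4.4]
width: 0.103
```

```bash
python3 - <<'E'
from h import *
s=read_state();print(s['tool_pos'],s['wrist_force'],s['width'],ang(s['tool_pos']))
arc(np.linspace(34,59,16)[1:])
snap('scene','s2'); cv2.imwrite('pics/s2b.png',cv2.resize(cv2.imread('pics/s2.png')[80:260,150:390],(800,600)))
E
```

```text
[0.51016071 0.22034647 0.16154621] [-6.27156994 -7.15937288  4.44637155] 0.10347746181846708 (np.float64(33.65817212657558), np.float64(0.001637181042965008), np.float64(-0.00024003068007352228))
[-0.47, 0.02, 0.57] [0.0, 0.0, 0.0]
-- [0.515 0.224 0.166]
[-0.46, 0.0, 0.38] [0.0, 0.0, 0.0]
-- [0.518 0.226 0.171]
[-0.45, 0.0, 0.4] [0.0, 0.0, 0.0]
-- [0.521 0.228 0.175]
[-0.44, 0.0, 0.41] [0.0, 0.0, 0.0]
-- [0.525 0.231 0.18 ]
[-0.43, 0.0, 0.42] [0.0, 0.0, 0.0]
-- [0.528 0.233 0.184]
[-0.42, 0.0, 0.43] [0.0, 0.0, 0.0]
-- [0.532 0.235 0.188]
[-0.4, 0.0, 0.45] [0.0, 0.0, 0.0]
-- [0.535 0.238 0.192]
[-0.39, 0.0, 0.46] [0.0, 0.0, 0.0]
-- [0.539 0.241 0.196]
[-0.38, 0.0, 0.47] [0.0, 0.0, 0.0]
-- [0.543 0.243 0.2  ]
[-0.36, 0.0, 0.48] [0.0, 0.0, 0.0]
-- [0.547 0.246 0.203]
[-0.35, 0.0, 0.49] [0.0, 0.0, 0.0]
-- [0.551 0.249 0.207]
[-0.33, 0.0, 0.5] [0.0, 0.0, 0.0]
-- [0.555 0.252 0.21 ]
[-0.32, 0.0, 0.51] [0.0, 0.0, 0.0]
-- [0.559 0.255 0.213]
[-0.3, 0.0, 0.52] [0.0, 0.0, 0.0]
-- [0.564 0.257 0.216]
[-0.29, 0.0, 0.53] [0.0, 0.0, 0.0]
-- [0.568 0.26  0.219]
```

View pics/s2b.png

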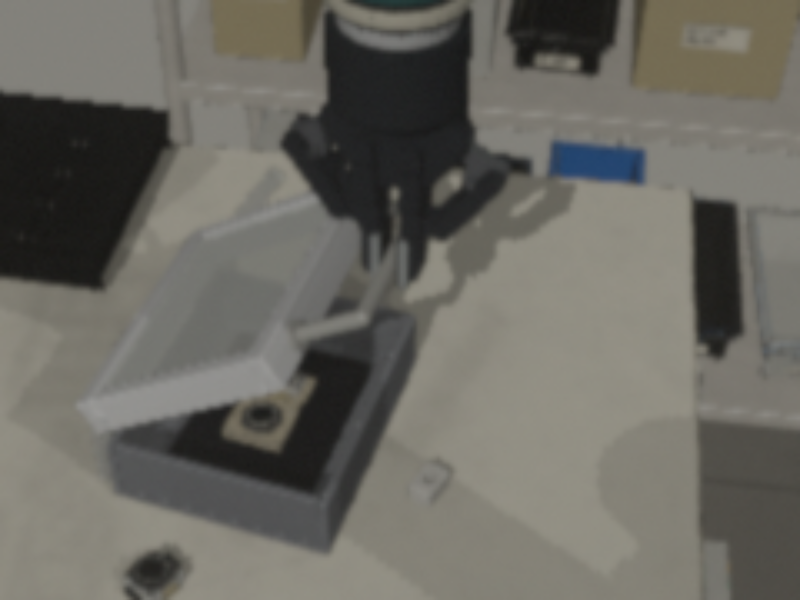

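The scene shows the hood rising with the bar in the fingers at (390,260), and the part still on the bench at (430,480). The wrist force shows about 10 N pushing outward along the radius, so I'll ease the path outward by about 2 mm.

Request:
{"fn": "carry_out", "kwargs": {"offset": [[-0.5, 0, 0.32], [-0.49, 0, 0.33], [-0.48, 0, 0.35], [-0.46, 0, 0.37], [-0.43, 0, 0.42]], "delta_rot": [[0, 0, 0], [0, 0, 0], [0, 0, 0], [0, 0, 0], [0, 0, 0]]}}

```text
time: 7.33
tool_pos: [0.5267, 0.2316, 0.1856]
tcp_rot: [-0.472, 1.519, 0.471]
wrist_force: [-0.9, -3.7, 0.9]
width: 0.097
```

```bash
python3 - <<'E'
from h import *
s=read_state();print(s['tool_pos'],s['wrist_force'],s['torque'],s['width'],ang(s['tool_pos']))
E
```

```text
[0.52673619 0.23160407 0.18559476] [-0.89693435 -3.70708974  0.87111836] [-0.81465187  0.29971225 -0.05392375] 0.09748170351777102 (np.float64(42.26928514887762), np.float64(0.0024576021657777003), np.float64(-0.00038577323560569636))
```

Request:
{"fn": "carry_out", "kwargs": {"offset": [[-0.43, 0, 0.42], [-0.42, 0, 0.43], [-0.41, 0, 0.44], [-0.4, 0, 0.45], [-0.39, 0, 0.46]], "delta_rot": [[0, 0, 0], [0, 0, 0], [0, 0, 0], [0, 0, 0], [0, 0, 0]]}}

```text
time: 7.75
tool_pos: [0.5454, 0.2443, 0.2059]
tcp_rot: [-0.472, 1.518, 0.471]
wrist_force: [1.5, -5.0, -0.3]
width: 0.096
```

```bash
python3 - <<'E'
from h import *
s=read_state();print(s['tool_pos'],s['wrist_force'],s['torque'],s['width'],ang(s['tool_pos']))
E
```

```text
[0.54537166 0.24431114 0.20586564] [ 1.52882698 -4.9972241  -0.28166789] [-0.85414627 -0.07810257 -0.02394319] 0.095526095454531 (np.float64(50.57615277123671), np.float64(0.0033614180084223233), np.float64(-0.0005081555240807066))
```

Request:
{"fn": "carry_out", "kwargs": {"offset": [[-0.37, -0.04, 0.47], [-0.35, -0.04, 0.48], [-0.34, -0.02, 0.49], [-0.32, -0.02, 0.5], [-0.31, -0.01, 0.51]], "delta_rot": [[0, 0, 0], [0, 0, 0], [0, 0, 0], [0, 0, 0], [0, 0, 0]]}}

```text
time: 8.17
tool_pos: [0.5655, 0.2579, 0.2221]
tcp_rot: [-0.471, 1.519, 0.473]
wrist_force: [0.7, -0.3, -4.2]
width: 0.099
```

```bash
python3 - <<'E'
from h import *
s=read_state();print(s['tool_pos'],s['wrist_force'],s['torque'],s['width'],ang(s['tool_pos']))
snap('scene','s3'); cv2.imwrite('pics/s3b.png',cv2.resize(cv2.imread('pics/s3.png')[80:260,150:390],(800,600)))
snap('top','t3'); cv2.imwrite('pics/t3b.png',cv2.resize(cv2.imread('pics/t3.png')[110:260,180:380],(800,600)))
E
```

```text
[0.56553322 0.25792325 0.22210687] [ 0.67131035 -0.30675708 -4.17623078] [-0.13443922  0.15589769 -0.06245731] 0.09911039233965767 (np.float64(58.55471104193827), np.float64(0.004194953773834498), np.float64(-0.0007521436905472443))
```

View pics/t3b.png

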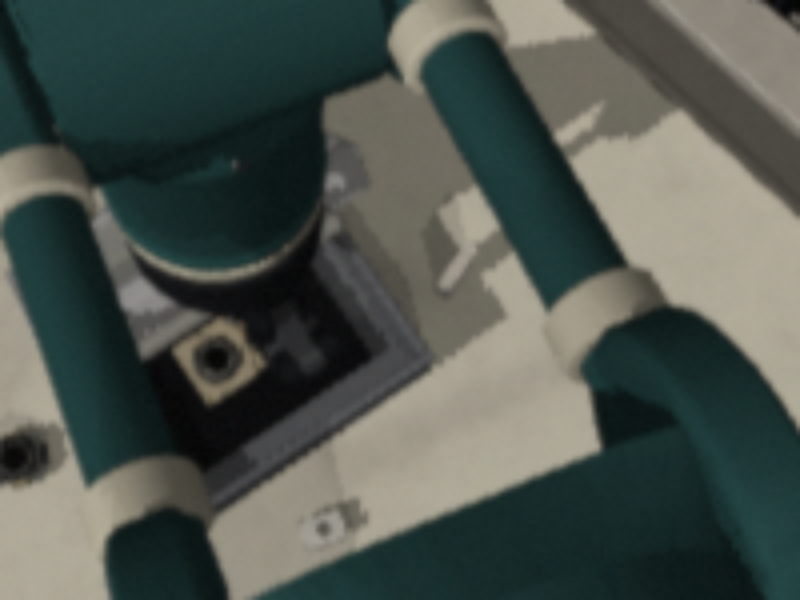

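The top view is mostly blocked by the arm, but the part at (325,525) and the module at (20,455) haven't moved. I'll get the hood angle from the scene depth instead.

```bash
cat >> h.py <<'E'
def hood(f):
    d=np.load(f'pics/{f}.npy'); c=get_calibration('scene'); v,u=np.mgrid[:384,:512]
    X=np.stack([(u-c['cx'])/c['fx']*d,(v-c['cy'])/c['fy']*d,d],-1)[d>0]-c['t']; X=X@c['R']
    h=np.r_[H[:2],.056]; D=X-h; s=-D@XB; t=D@[-XB[1],XB[0],0]; z=D[:,2]; rr=np.hypot(s,z)
    m=(abs(t)<.088)&(rr>.03)&(rr<.15)&(z>.01)
    s,z=s[m],z[m]; best=(0,)
    for a in np.arange(-5,95,.25):   # line at angle a, offset o: normal coordinate histogram
        n=z*np.cos(np.radians(a))-s*np.sin(np.radians(a)); hh,e=np.histogram(n,np.arange(-.03,.04,.0025)); k=hh.argmax()
        if hh[k]>best[0]: best=(hh[k],a,e[k])
    return len(s),best
E
python3 - <<'E'
from h import *
s=read_state();print(s['wrist_force'],ang(s['tool_pos']))
print(hood('scene0'),hood('s2'),hood('s3'))
E
```

```text
[ 1.2948889   0.70122483 -1.25244656] (np.float64(58.85780408824003), np.float64(0.004386186191670638), np.float64(-0.0007950724955319197))
(3502, (np.int64(2232), np.float64(0.0), np.float64(0.02249999999999998))) (1929, (np.int64(1558), np.float64(33.25), np.float64(0.02249999999999998))) (118, (np.int64(74), np.float64(56.5), np.float64(0.024999999999999974)))
```

View pics/s3b.png

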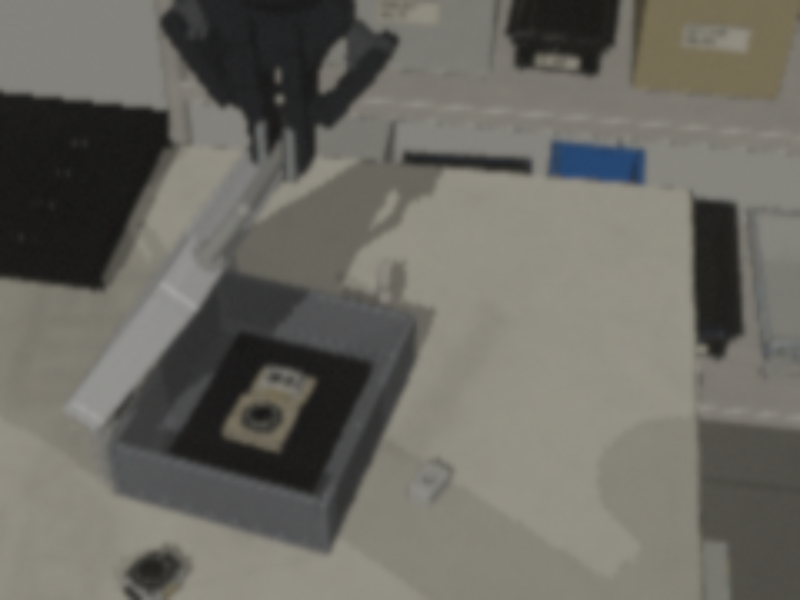

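The scene shows the hood edge-on near the index angle with the bar still held at (265,165), and the part and module undisturbed. I'll go on past the balance point.

Request:
{"fn": "carry_out", "kwargs": {"offset": [[-0.28, 0, 0.54], [-0.27, -0.01, 0.55], [-0.25, -0.01, 0.56], [-0.24, 0, 0.57], [-0.22, 0, 0.57]], "delta_rot": [[0, 0, 0], [0, 0, 0], [0, 0, 0], [0, 0, 0], [0, 0, 0]]}}

```text
time: 8.68
tool_pos: [0.5888, 0.2736, 0.2356]
tcp_rot: [-0.471, 1.518, 0.473]
wrist_force: [-2.8, 2.0, 1.2]
width: 0.097
```

Request:
{"fn": "carry_out", "kwargs": {"offset": [[-0.2, 0, 0.5], [-0.07, 0, 0.2], [0, 0, 0], [0, 0, 0], [0, 0, 0]], "delta_rot": [[0, 0, 0], [0, 0, 0], [0, 0, 0], [0, 0, 0], [0, 0, 0]]}}

```text
time: 9.1
tool_pos: [0.5942, 0.2772, 0.2381]
tcp_rot: [-0.471, 1.518, 0.473]
wrist_force: [-3.7, 3.6, 3.2]
width: 0.094
```

```bash
cat >> h.py <<'E'
def side(f):
    d=np.load(f'pics/{f}.npy'); c=get_calibration('scene'); v,u=np.mgrid[:384,:512]
    X=np.stack([(u-c['cx'])/c['fx']*d,(v-c['cy'])/c['fy']*d,d],-1)[d>0]-c['t']; X=X@c['R']
    D=X-np.r_[H[:2],.056]; s=-D@XB; t=D@[-XB[1],XB[0],0]; z=D[:,2]; rr=np.hypot(s,z)
    m=(abs(t-.09)<.008)&(rr>.02)&(rr<.165)&(z>.012)
    return m.sum(),cv2.minAreaRect((np.c_[s,z][m]*1000).astype(np.float32))
E
python3 - <<'E'
from h import *
s=read_state();print(s['tool_pos'],s['wrist_force'],s['torque'],s['width'],ang(s['tool_pos']))
snap('scene','s4'); 
for f in('s2','s3','s4'): print(hood(f),side(f))
E
```

```text
[0.59416589 0.27718186 0.23806894] [-3.70503287  3.60345685  3.24377022] [ 0.49534619  0.67899147 -0.06692392] 0.09372248895012911 (np.float64(68.87835812351575), np.float64(0.005444626937797514), np.float64(-0.0011585611420087073))
(1929, (np.int64(1558), np.float64(33.25), np.float64(0.02249999999999998))) (np.int64(746), ((59.79381561279297, 57.13404846191406), (155.9176483154297, 27.041658401489258), 33.08567810058594))
(118, (np.int64(74), np.float64(56.5), np.float64(0.024999999999999974))) (np.int64(669), ((31.40217399597168, 77.6423110961914), (154.45870971679688, 26.0017032623291), 57.96569061279297))
(217, (np.int64(103), np.float64(68.5), np.float64(-1.3877787807814457e-17))) (np.int64(688), ((17.40761375427246, 83.05120849609375), (156.68206787109375, 26.089187622070312), 68.45249938964844))
```

The side-face fit gives 68.5° (kinematics 68.9°), so the hood is about 11° past balance. Now I'll ease it back.

Request:
{"fn": "carry_out", "kwargs": {"offset": [[0.2, 0.02, -0.6], [0.23, 0.02, -0.59], [0.26, 0.02, -0.58], [0.28, 0.01, -0.57], [0.3, 0.01, -0.56]], "delta_rot": [[0, 0, 0], [0, 0, 0], [0, 0, 0], [0, 0, 0], [0, 0, 0]]}}

```text
time: 9.57
tool_pos: [0.5697, 0.2606, 0.2253]
tcp_rot: [-0.471, 1.517, 0.472]
wrist_force: [-4.1, 2.4, 5.3]
width: 0.096
```

Request:
{"fn": "carry_out", "kwargs": {"offset": [[0.33, 0.01, -0.56], [0.3, 0, -0.52], [0.32, 0, -0.5], [0.33, 0, -0.49], [0.34, 0, -0.48]], "delta_rot": [[0, 0, 0], [0, 0, 0], [0, 0, 0], [0, 0, 0], [0, 0, 0]]}}

```text
time: 9.98
tool_pos: [0.548, 0.2459, 0.2085]
tcp_rot: [-0.472, 1.519, 0.472]
wrist_force: [-2.7, 4.0, 2.9]
width: 0.098
```

Request:
{"fn": "carry_out", "kwargs": {"offset": [[0.2, 0, -0.24], [0, 0, 0], [0, 0, 0], [0, 0, 0], [0, 0, 0]], "delta_rot": [[0, 0, 0], [0, 0, 0], [0, 0, 0], [0, 0, 0], [0, 0, 0]]}}

```text
time: 10.4
tool_pos: [0.5456, 0.2442, 0.2063]
tcp_rot: [-0.472, 1.521, 0.471]
wrist_force: [-5.7, 2.2, 5.3]
width: 0.1
```

```bash
python3 - <<'E'
from h import *
s=read_state();print(s['tool_pos'],s['wrist_force'],s['torque'],s['width'],ang(s['tool_pos']))
snap('scene','s5'); print(hood('s5'),side('s5'))
cv2.imwrite('pics/s5b.png',cv2.resize(cv2.imread('pics/s5.png'),(800,600)))
E
```

```text
[0.54556043 0.24416385 0.2063033 ] [-5.72277086  2.17602205  5.28882702] [ 0.33084371  0.82274715 -0.08771791] 0.10008146994404803 (np.float64(50.66230020306237), np.float64(0.003673056818748771), np.float64(-0.0007365880430909369))
(747, (np.int64(589), np.float64(50.25), np.float64(0.02249999999999998))) (np.int64(698), ((41.55744552612305, 72.40470123291016), (156.45484924316406, 26.087100982666016), 49.84000015258789))
```

View pics/s5b.png

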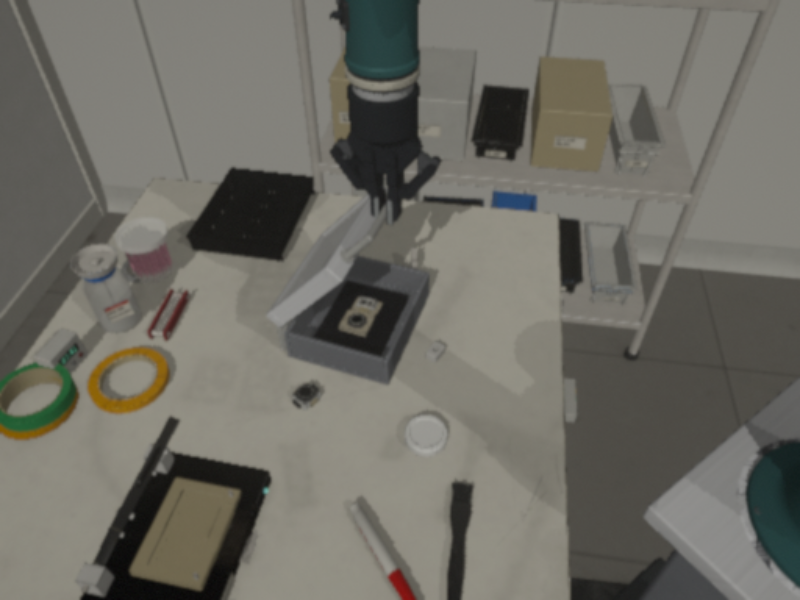

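The hood is at about 50° (7° short), held, with the bystanders unmoved. I'll relieve the radial preload slightly and recheck.

Request:
{"fn": "carry_out", "kwargs": {"offset": [[-0.1, 0.04, -0.07], [0, 0, 0], [0, 0, 0], [0, 0, 0], [0, 0, 0]], "delta_rot": [[0, 0, 0], [0, 0, 0], [0, 0, 0], [0, 0, 0], [0, 0, 0]]}}

```text
time: 10.87
tool_pos: [0.5462, 0.2447, 0.207]
tcp_rot: [-0.472, 1.519, 0.471]
wrist_force: [1.1, 1.7, -2.5]
width: 0.095
```

Request:
{"fn": "carry_out", "kwargs": {"offset": [[0, 0, 0], [0, 0, 0], [0, 0, 0], [0, 0, 0], [0, 0, 0]], "delta_rot": [[0, 0, 0], [0, 0, 0], [0, 0, 0], [0, 0, 0], [0, 0, 0]]}}

```text
time: 11.28
tool_pos: [0.5464, 0.2448, 0.2072]
tcp_rot: [-0.472, 1.518, 0.471]
wrist_force: [4.0, 1.8, -6.3]
width: 0.097
```

```bash
python3 - <<'E'
from h import *
s=read_state();print(s['time'],s['wrist_force'],s['torque'],s['width'],ang(s['tool_pos']),abs(s['joint_vel']).max())
snap('scene','s6'); print(hood('s6'),side('s6'))
S=.64
for k,(u,v) in dict(module=(307,394),puck=(427,433),part=(437,350)).items():
    print(k,px('scene','s6',round(u*S),round(v*S)).round(3))
print('puck before',px('scene','scene0',round(427*S),round(433*S)).round(3))
E
```

```text
11.2833 [ 3.96195781  1.8407205  -6.27350412] [ 0.45093578 -0.67099075 -0.11767065] 0.09694706209363578 (np.float64(51.05174768411473), np.float64(0.003774330715741403), np.float64(-0.0006747996203889289)) 0.0021163006554994657
(714, (np.int64(557), np.float64(50.5), np.float64(0.02249999999999998))) (np.int64(705), ((40.976497650146484, 72.4361801147461), (156.01885986328125, 26.617050170898438), 50.16318893432617))
module [0.51  0.402 0.016]
puck [0.371 0.312 0.014]
part [0.469 0.216 0.012]
puck before [0.371 0.312 0.015]
```

Request:
{"fn": "carry_out", "kwargs": {"offset": [[0.05, 0.02, 0.03], [0, 0, 0], [0, 0, 0], [0, 0, 0], [0, 0, 0]], "delta_rot": [[0, 0, 0], [0, 0, 0], [0, 0, 0], [0, 0, 0], [0, 0, 0]]}}

```text
time: 11.75
tool_pos: [0.5465, 0.2449, 0.2073]
tcp_rot: [-0.472, 1.518, 0.471]
wrist_force: [3.8, -1.2, -3.0]
width: 0.092
```

Request:
{"fn": "carry_out", "kwargs": {"offset": [[0, 0, 0], [0, 0, 0], [0, 0, 0], [0, 0, 0], [0, 0, 0]], "delta_rot": [[0, 0, 0], [0, 0, 0], [0, 0, 0], [0, 0, 0], [0, 0, 0]]}}

```text
time: 12.17
tool_pos: [0.5465, 0.245, 0.2073]
tcp_rot: [-0.472, 1.518, 0.471]
wrist_force: [4.3, -2.6, -2.8]
width: 0.095
```

```bash
python3 - <<'E'
from h import *
s=read_state();print(s['time'],s['wrist_force'],s['width'],ang(s['tool_pos']),abs(s['joint_vel']).max())
snap('scene','s7'); h=side('s7'); print(hood('s7'),h); F=s['wrist_force']
print('tangential',F@(-XB*np.sin(.945)-[0,0,np.cos(.945)]))
if 47<h[1][2]<53 and s['width']>.08: print(finish_job())
E
```

```text
12.1667 [ 4.32064728 -2.57419319 -2.78456124] 0.0946579688179467 (np.float64(51.080694110664496), np.float64(0.0037541459494467577), np.float64(-0.000599696626926927)) 0.0017846785675950424
(715, (np.int64(561), np.float64(50.75), np.float64(0.02249999999999998))) (np.int64(700), ((41.437950134277344, 72.94300842285156), (156.45455932617188, 26.609481811523438), 50.245269775390625))
tangential -0.0667453826080546
the job is handed in; nothing more can be done
None
```

I gripped the hood by its bar and raised it to about 68.5°, roughly 11° past the balance point. I then eased it back and handed the job in at 12.2 s, still holding it at about 50–51°, some 6–7° short of balance. It never went near its stop or slammed.

**Angle:** the last checks agree to within a degree: depth fits of the hood's side and top face gave 50.2° and 50.75°, and the arm's position gave 51.1°. The grip was intact and the arm at rest.

**Gentle pull shut:** I could not confirm this from the force reading. The force along the closing direction was about 0 N, lost under 4–5 N of leftover sideways and radial force at the grip. Only the angle supports it.

**Hinge position:** the path drifted about 4 mm outward from my hinge estimate. I corrected it on the way up, and wrist forces stayed around 10 N or less.

**Bystanders:**
- The puck measured the same before and after.
- The module looked undisturbed, and its two readings differed by only about 7 mm.
- The pale part's reading differed by about 12 mm. It was half hidden under the bar at first, and later pictures show it in one place.
- I did not measure the steel block again, but the arm stayed clear of it and a mid-task top view showed it still standing.

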